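# Uncap the left-hand-threaded fuel-gas outlet

### The job

The bench's fuel-gas outlet is shut with a brass screw cap that has a straight wing bar on top; as on all fuel-gas fittings its thread is left-handed, so it undoes the opposite way from normal (clockwise seen from above). Unscrew it with a light hand, letting it climb on its thread and never wrenching it, jamming it the wrong way or pulling while the thread still holds, then lift it off and set it down gently, upright on its open rim, in the aluminium parts tray and let go. Leave the oxygen outlet with the smooth round cap, and the jar, spanner and steel block, alone.

Things in the scene. Friction and masses are not known exactly. Their poses are not given: they have to be found in the camera images.
- fuel_cap: brass screw cap, 0.18 to 0.33 kg: round shell 49 mm across, 30 mm high, open below, dark notches round its side; on top a straight wing bar 56 mm long (along the cap's x), 12 mm thick (y), spanning 29.5 to 56.5 mm above the origin. Origin: centre of the rim's underside, z up along the axis. Two lugs inside run in the post's thread; screwed down and coaxial with the post at the start.
- wing (a point): grip point on the cap's axis in the wing bar, 46 mm above the cap's origin; axes as the cap's.
- fuel_post: fixed fuel-gas post: grey base block 84 x 84 x 22 mm, steel stem, brass collar 48 mm across (top 64 mm above the bench) on which the cap's rim sits at the start. Origin: centre of the base's underside, z up. Pressing the cap down on the collar harder than 80 N counts as wrenching.
- tray: fixed open aluminium parts tray, 160 x 160 mm, 24 mm high, walls and floor 4 mm thick. Origin: centre of its underside. Set the cap down on its floor slowly and only then let go: dropping it even 10 mm is too rough.
- oxygen_post: fixed oxygen outlet, the like post but shut with a smooth round steel cap, 90 mm high in all; not to be touched. Origin: centre of the base's underside.
- jar: closed glass jar, 68 mm diameter, 85 mm high, a bystander. Origin: centre of its underside.
- spanner: steel spanner, 150 mm long, lying flat, a bystander.
- block: dark steel block 70 x 50 x 30 mm, a bystander. Origin: centre of its underside.
- fuel_thread: coarse left-hand thread on the post, 20 mm high, hidden in the cap. Origin: centre of the collar's top. Turned clockwise seen from above the cap turns level for 0.1 to 1.3 rad (felt, not seen), then climbs 4 mm per rad; play 0.7 mm along and 1 mm across the axis. Free after 1.6 to 2.9 rad, 6 to 7 mm up; up to 3.2 rad is harmless. A pull while it holds, or turning back, jams it: keep under 30 N.
Mind the look-alikes: they are no part of the job. Several things have the shape of the tray; the one meant has the colours described above.

How it is judged:
On the way, in this order (a step that is already met when the one before it is completed fails the run):
1. the cap has climbed 4 mm on its thread, still on the post and upright (z of fuel_cap in the frame of fuel_post above 0.068 m and horizontal distance between fuel_cap and fuel_post below 0.005 m and angle between fuel_cap's own z axis and vertical below 0.15 rad), for 0.1 s.
2. the cap is lifted clear of the post (z of fuel_cap in the frame of fuel_post above 0.092 m), for 0.1 s.
At the end, for the whole second after the job is handed in: The cap stands upright (within 0.1 rad) on the tray's floor, its centre within 60 mm of the tray's centre along each side, at rest and let go (x of fuel_cap in the frame of tray between -0.06 and 0.06 m and y of fuel_cap in the frame of tray between -0.06 and 0.06 m and z of fuel_cap in the frame of tray below 0.008 m and angle between fuel_cap's own z axis and vertical below 0.1 rad and linear speed of fuel_cap below 0.02 m/s and contact force between the fingers and fuel_cap below 0.1 N); the robot touches nothing.
It fails at once if the cap is forced on its thread with more than 30 N, or pressed on the post with more than 80 N (contact force between fuel_cap and fuel_thread above 30 N or contact force between fuel_cap and fuel_post above 80 N).
It fails at once if the cap is dropped into the tray (faster than 0.25 m/s within 11 mm of the tray's floor) (linear speed of fuel_cap above 0.25 m/s and z of fuel_cap in the frame of tray below 0.015 m and horizontal distance between fuel_cap and tray below 0.1 m).
It fails at once if the oxygen outlet is touched with more than 2 N by the robot or the cap (contact force between any of the arm, the fingers, fuel_cap and oxygen_post above 2 N).
It fails at once if jar, spanner or block is moved more than 15 mm (distance of any of jar, spanner, block from where it was at the start of the episode above 0.015 m).
It also fails if it takes over 64 s, if anything falls off the work surface, if the arm or the gripper's body presses on something with over 40 N, if the wrist force passes 120 N, or if a joint passes its speed limit or range.

### The arm

A 7-joint arm with a two-finger parallel gripper is mounted at the origin on the work surface. World frame = base frame: x ahead of the robot, y to its left, z up, the work surface at z = 0. Lengths are in m, angles in rad, forces in N, time in s.
With the tool pointing down it reaches from about 0.425 to 0.95 m from the base axis. Payload 4.7 kg.
Tool frame: the origin (TCP) lies on the mounting face of the last link; the fingertips stand 182 mm ahead of it and the grasp point (between the pads) lies 164 mm ahead of it; z points along the fingers, y is the line along which they close (so a half turn about z gives the same grasp; the last joint's range is limited). The gripper opens to 87 mm and grips with 3 to 60 N. Pads are 19 mm wide; open, the fingers measure 117 mm over their backs; the gripper's body (75 mm by 190 mm) begins 51 mm behind the grasp point.
Start: joints at [-1.342, 0.469, -0.049, 1.532, 0.024, 1.141, -0.082], TCP at [0.172, 0.653, 0.405] pointing down, gripper open.
Joint ranges: [-2.59, 2.59], [-0.33, 1.99], [-1.39, 1.29], [0.1, 2.45], [-1.04, 4.18], [0.21, 1.99], [-2.66, 2.66]. Speed limits (rad/s): [2.57, 2.57, 3.14, 3.14, 3.14, 3.14, 3.14].

### API

Orientations are given as a unit quaternion [w, x, y, z].
In Python, from station import arm gives the robot as it stands. The module is installed in compiled form; this text tells all that it offers.
- The arm moves only by the tool apply_moves, never from a script. Its arguments are lists of equal length, an entry for each row: "twist": the turn, a rotation vector about the world's x, y, z in units of 6 degrees (1.0 is 6 degrees), a list of three; "delta_pos": the shift along the world's x, y, z in units of 25 mm (1.0 is 25 mm), a list of three; "gripper": the gripper's target within -1 to 1 (fully open at 1, half-way at 0, shut at -1). In form: {"twist": [[ax, ay, az], ...], "delta_pos": [[dx, dy, dz], ...], "gripper": [gripper, ...]}. A call has 1 to 8 rows; each row is the pose to reach, as a shift and turn from the pose commanded when the call began; what a row does not reach only later rows make up. A row lasts 1/8 s, in which the tool goes at most 62.5 mm and 10.7 degrees, less where a joint would pass 70% of its speed; a pose out of reach is approached as far as the arm can. A call with a gripper value outside its range is refused whole. The fingers move at their own pace and stop on an object; "newtons" is the grip in N (left out, the last holds). Time passes only in rows, so rows that repeat a pose let the fingers close. It gives the time, the measured TCP pose, the force, the opening and the grip force at its end, in the units of the state.
- arm.state(): the state, without advancing time (a new reading comes with each control period).
- arm.grab_frame(name): name is "scene" or "top"; returns a dict with "frame" (384x512x3 uint8, red, green, blue), "mtx" (3x3 intrinsics, pixels), "k1" (the pictures are not rectified: a ray, as slopes to the right and down, at radius r is drawn at 1 + k1 r^2 times it, then the intrinsics apply), "world_from_camera" (4x4, takes a point from camera to world coordinates). Camera axes: x right, y down, z forward; pixel columns grow to the right and rows downward; lengths in m; the calibration is good to about 2 mm. A picture is of the moment at which its call begins. There is no depth.
- arm.finish_job(): hands the job in; it is judged then, once.
The state is a dict: "clock": time; "q": joint angles; "joint_velocities": joint speeds; "effort": joint torques, N m; "ee_pos": TCP position; "tool_rot": TCP orientation; "ft_force": force on the tool from outside, world axes, zero at the start; "torque": the same for the moment, N m; "grip_width": finger opening in m; "grip_force": force on a finger pad.
Only numpy, scipy, OpenCV 4.12 (cv2) and the standard library are available. Lean on these libraries where they do the work, as an engineer would, in place of code of your own. Each camera call takes 0.05 s, during which the arm holds its last target. There are 200 camera calls.

## Working session

There is one attempt and no reset: what is moved stays moved. The work goes in short steps, Python scripts to look and compute and a tool call to move; the robot and the scene stay as the last step left them, time stands still between calls to the robot, and variables do not carry over. Pictures are saved under pics/ and viewed, at most 10 in all, crops included, and the job is handed in when it is done.

Besides the shell and the picture viewer there is one more tool, called after "Emit:" as a command line: name --argument value ..., lists and objects as JSON in quotes. apply_moves: Moves the arm, as the interface text tells. Its arguments: {"type":"object","properties":{"twist":{"type":"array","items":{"type":"array","items":{"type":"number"}}},"delta_pos":{"type":"array","items":{"type":"array","items":{"type":"number"}}},"gripper":{"type":"array","items":{"type":"number"}},"newtons":{"type":"number"}},"required":["twist","delta_pos","gripper"]}

```bash
mkdir -p pics
cat > h.py <<'E'
import numpy as np, cv2
from station import arm
def grab(n,fn):
    f=arm.grab_frame(n); cv2.imwrite(fn,f["frame"][:,:,::-1]); np.savez(fn+'.npz',**f); return f
def pix2z(f,u,v,z):
    K=np.array(f["mtx"]);T=np.array(f["world_from_camera"]);k=float(f["k1"])
    p=cv2.undistortPoints(np.array([[[u,v]]],float),K,np.array([k,0,0,0.]))[0,0]
    d=T[:3,:3]@np.array([p[0],p[1],1]);o=T[:3,3]
    return o+d*(z-o[2])/d[2]
def proj(f,P):
    T=np.linalg.inv(np.array(f["world_from_camera"]));R=T[:3,:3]
    return cv2.projectPoints(np.array(P,float).reshape(-1,3),cv2.Rodrigues(R)[0],T[:3,3],np.array(f["mtx"]),np.array([float(f["k1"]),0,0,0.]))[0].reshape(-1,2)
E
python3 - <<'E'
from h import *
f=grab("top","pics/top.png");g=grab("scene","pics/scene.png")
print(f["world_from_camera"],g["world_from_camera"],f["mtx"],f["k1"]);print(arm.state())
E
```

```text
[[-9.34990047e-03 -9.79917000e-01  1.99186476e-01  2.42073215e-01]
 [-9.99955483e-01  9.41546246e-03 -6.18076650e-04 -1.18530255e-01]
 [-1.26976897e-03 -1.99183388e-01 -9.79961410e-01  1.38471088e+00]
 [ 0.00000000e+00  0.00000000e+00  0.00000000e+00  1.00000000e+00]] [[ 0.62883373  0.4168116  -0.65638116  1.39337082]
 [ 0.77727215 -0.35912743  0.51659994 -0.82295981]
 [-0.02039963 -0.83504226 -0.54980749  0.81565929]
 [ 0.          0.          0.          1.        ]] [[464.59634223   0.         258.08292416]
 [  0.         464.59634223 186.20736889]
 [  0.           0.           1.        ]] -0.15005494062274094
{'clock': 0.1, 'q': array([-1.34190149,  0.46936331, -0.04856783,  1.53356752,  0.02409819,
        1.14101769, -0.08229399]), 'joint_velocities': array([ 0.00087531, -0.00242544, -0.00108853, -0.00405925,  0.00102552,
        0.00038048, -0.00212823]), 'effort': array([ 2.63852680e-04, -5.09169173e+01, -8.14490137e-02, -2.36828703e+01,
       -6.15378935e-02,  3.44020687e-02,  6.14719693e-05]), 'ee_pos': array([0.17202452, 0.65248447, 0.40380526]), 'tool_rot': array([-7.75525308e-05,  1.28535814e-01,  9.91704473e-01, -8.81837850e-04]), 'ft_force': array([-0.28881912, -0.49462095,  0.5556031 ]), 'torque': array([-0.06782313, -0.01192397, -0.02087265]), 'grip_force': 0.0, 'grip_width': 0.08730526455175436}
```

View pics/top.png

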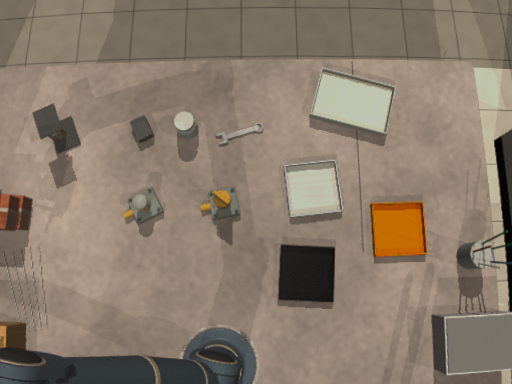

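View pics/scene.png

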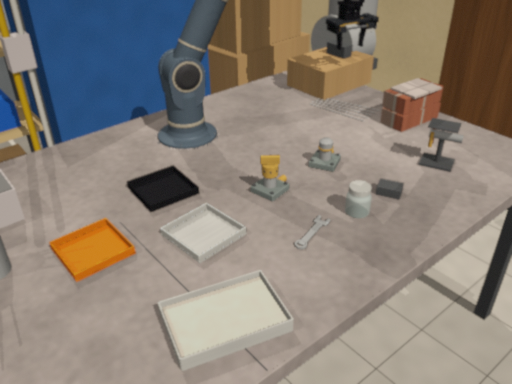

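The top picture shows the fuel cap at about (221,198), oxygen post at (141,203), the jar at (185,123) and spanner at (240,132). The pale square tray at (313,189) is the likely aluminium one; the black and orange squares and the large pale one are look-alikes. I'll zoom in on these.

Run:
```python
from h import *
a=cv2.imread("pics/top.png")[175:235,190:350];b=cv2.imread("pics/scene.png")[140:210,230:310]
a=cv2.resize(a,(800,300),interpolation=cv2.INTER_CUBIC);b=cv2.resize(b,(342,300),interpolation=cv2.INTER_CUBIC)
c=np.zeros((600,800,3),np.uint8);c[:300]=a;c[300:,:342]=b
c[300:,400:]=cv2.resize(cv2.imread("pics/scene.png")[195:270,150:250],(400,300),interpolation=cv2.INTER_CUBIC)
cv2.imwrite("pics/c1.png",c)
f=np.load("pics/top.png.npz")
im=f["frame"]
print(im[189,313],im[100,355],im[230,400])
for u,v in [(285,164),(339,160),(342,212),(290,218)]: print(pix2z(f,u,v,.024))
print(pix2z(f,221,198,.12))
```

```text
[191 188 168] [191 196 174] [195 109   0]
[ 0.58631251 -0.20132429  0.024     ]
[ 0.59753839 -0.3659856   0.024     ]
[ 0.43807358 -0.36792741  0.024     ]
[ 0.42199336 -0.2126938   0.024     ]
[ 0.46683036 -0.01642151  0.12      ]
```

View pics/c1.png

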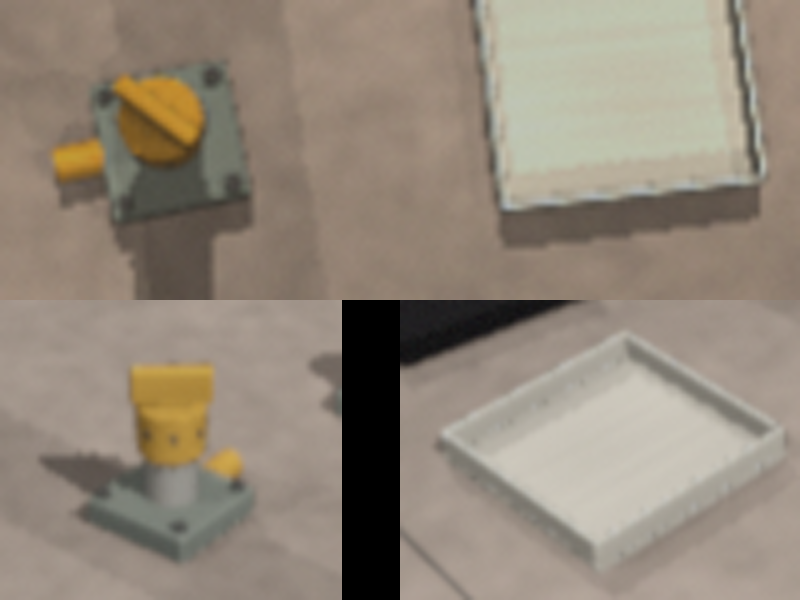

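```bash
cat > fit.py <<'E'
from h import *
from scipy.optimize import minimize
t=np.linspace(0,2*np.pi,40)
def model(x,y,yaw,z0=.064):
    cyl=np.array([[.0245*np.cos(a),.0245*np.sin(a),z] for a in t for z in (-.0,.03)])
    bar=np.array([[sx*.028,sy*.006,z] for sx in(-1,1) for sy in(-1,1) for z in(.0295,.0565)])
    c,s=np.cos(yaw),np.sin(yaw);R=np.array([[c,-s,0],[s,c,0],[0,0,1]])
    return [p@R.T+[x,y,z0] for p in (cyl,bar)]
def render(f,p,box,S=8):
    u0,v0,u1,v1=box;m=np.zeros(((v1-v0)*S,(u1-u0)*S),np.uint8)
    for P in model(*p):
        q=(proj(f,P)-[u0-.5,v0-.5])*S
        cv2.fillConvexPoly(m,cv2.convexHull(np.round(q).astype(np.int32)),1)
    return cv2.resize(m.astype(np.float32),(u1-u0,v1-v0),interpolation=cv2.INTER_AREA)
def mask(f,box,excl=None):
    u0,v0,u1,v1=box;h=cv2.cvtColor(f["frame"],cv2.COLOR_RGB2HSV)[v0:v1,u0:u1]
    m=((h[...,1]>150)&(h[...,0]<30)).astype(np.float32)
    return m
views=[]
def fit(views,p0,w):
    ms=[mask(f,b) for f,b in views]
    c=lambda p:sum(wi*np.abs(render(f,p,b)-m).sum() for (f,b),m,wi in zip(views,ms,w))
    best=min((minimize(c,[p0[0],p0[1],y],method="Nelder-Mead",options=dict(initial_simplex=[[p0[0],p0[1],y],[p0[0]+.006,p0[1],y],[p0[0],p0[1]+.006,y],[p0[0],p0[1],y+.3]],xatol=1e-5)) for y in np.arange(0,3.1,.4)),key=lambda r:r.fun)
    return best.x,best.fun
if __name__=="__main__":
    f=np.load("pics/top.png.npz");g=np.load("pics/scene.png.npz")
    A=(f,(212,185,240,212));B=(g,(256,148,279,181))
    print(mask(*A).astype(int).sum(),mask(*B).sum())
    for v,w in (([A],[1]),([B],[1]),([A,B],[1,1])):
        print(fit(v,(.467,-.0164),w))
    print(arm.state()["ee_pos"])
E
python3 fit.py
```

```text
230 307.0
(array([ 0.47363545, -0.01429467,  4.1883068 ]), np.float64(48.984375))
(array([ 0.48160913, -0.01712136,  1.11668653]), np.float64(62.390625))
(array([ 0.47520288, -0.01421547,  4.30011542]), np.float64(133.65625))
[0.17202452 0.65248447 0.40380526]
```

Run:
```python
from fit import *
f=np.load("pics/top.png.npz");g=np.load("pics/scene.png.npz")
for v,p in (((f,(205,185,240,212)),(.4736,-.0143,4.188)),((g,(254,146,284,185)),(.4736,-.0143,4.188))):
    m=mask(*v);r=render(v[0],p,v[1])>.5
    for a,b in zip(m,r): print(''.join('.#'[int(i)] for i in a),''.join('.#'[int(i)] for i in b))
    u0,v0,u1,v1=v[1];print(cv2.cvtColor(v[0]["frame"],cv2.COLOR_RGB2GRAY)[v0:v1,u0:u1] if u0<210 else '')
```

```text
................................... ...................................
................................... ...................................
................................... ...................................
................................... ...................................
................................... ...............####................
.........#......................... ........##..#########..............
........####.########.............. .......################............
........##############............. ......#################............
........###############............ ......##################...........
.........###############........... .......##################..........
..........###############.......... ........#################..........
..........###############.......... ........#################..........
.........################.......... ........##################.........
.........################.......... ........##################.........
.........#################......... ........##################.........
.........###########
[... 6477 characters left out ...]
#############.....
.........##############....... .........###############......
..........############........ ...........############.......
...........###########......## .............########.........
.............#####........#### ..............................
..........................#### ..............................
............................## ..............................
.............................. ..............................
.............................. ..............................
.............................. ..............................
.............................. ..............................
.............................. ..............................
```

```bash
sed -i 's/>150)/>105)/; s/def model(x,y,yaw,z0=.064)/def model(x,y,yaw,z0=.064,d=0)/; s/for z in (-.0,.03)/for z in (-d,.03)/' fit.py
cat > fit2.py <<'E'
from fit import *
f=np.load("pics/top.png.npz");g=np.load("pics/scene.png.npz")
def run(V,full=False):
    ms=[]
    for fr,b in V:
        ms.append(mask(fr,b))
    def c(p): return sum(np.abs(render(fr,(p[0],p[1],p[2],.064,max(0,p[3]*.01)),b)-m).sum() for (fr,b),m in zip(V,ms))
    R=[]
    for y in np.arange(.2,3.1,.5):
        p0=np.array([.472,-.015,y,.4]);sx=np.vstack([p0]+[p0+d for d in np.diag([.006,.006,.3,.4])])
        R.append(minimize(c,p0,method="Nelder-Mead",options=dict(initial_simplex=sx,xatol=1e-5)))
    r=min(R,key=lambda r:r.fun);return r.x,r.fun,[m.sum() for m in ms]
A=(f,(212,185,240,208));B=(g,(256,148,278,181))
for V in ([A],[B],[A,B]):print(run(V))
m=mask(*A);r=render(f,(*run([A])[0][:3],),A[1])>.5
for a,b in zip(m,r): print(''.join('.#'[int(i)] for i in a),''.join('.#'[int(i)] for i in b))
E
python3 fit2.py
```

```text
(array([ 0.47144654, -0.0157388 ,  0.86661242,  0.05305886]), np.float64(19.0), [np.float32(259.0)])
(array([ 0.47654862, -0.01622193,  3.99717046,  0.21416536]), np.float64(12.109375), [np.float32(364.0)])
(array([ 0.47329596, -0.01477936,  0.88846058,  0.44476806]), np.float64(51.953125), [np.float32(259.0), np.float32(364.0)])
............................ ............................
............................ ............................
............................ ............................
............................ ............................
............................ ...#........................
..###...####................ ..###..######...............
.#############.............. .##############.............
.###############............ ################............
.################........... .################...........
..################.......... ..################..........
..################.......... ..################..........
..################.......... ..#################.........
..#################......... ..#################.........
..#################......... .##################.........
..#################......... .##################.........
..#################......... ..#################.........
..#################......... ..#################.........
...###############.......... ..#################.........
...###############.......... ...################.........
....##############.......... ...###############..........
....#############........... ....#############...........
......##########............ .....############...........
.......########............. ......#########.............
```

The pale square tray fits 160 mm, centred at about (0.511, -0.287). The cap is at about (0.473, -0.016) with the bar's yaw near 0.86 rad. I'll approach with the tool's y axis at about 139°, which leaves room for one long clockwise turn.

Emit:
apply_moves --twist '[[0, 0, 1], [0, 0, 2], [0, 0, 3], [0, 0, 4], [0, 0, 5], [0, 0, 5], [0, 0, 5], [0, 0, 5]]' --delta_pos '[[1.4, -1.5, 0], [2.8, -3, 0], [4.2, -4.5, 0], [5.6, -6, 0], [7, -7.5, 0], [8.5, -9, 0], [10, -10.5, 0], [11, -12, 0]]' --gripper '[-0.1, -0.1, -0.1, -0.1, -0.1, -0.1, -0.1, -0.1]' --newtons 4

```text
clock: 1.1
ee_pos: [0.4486, 0.3508, 0.4044]
tool_rot: [-0.0, -0.132, 0.991, -0.0]
ft_force: [-0.2, 0.6, 0.0]
grip_width: 0.0394
grip_force: 0.0
```

```bash
cat > st.py <<'E'
from h import *
from scipy.spatial.transform import Rotation as R
s=arm.state();w=s["tool_rot"];r=R.from_quat([*w[1:],w[0]]).as_matrix()
print("t",s["clock"],"p",s["ee_pos"].round(4),"ydir",np.degrees(np.arctan2(r[1,1],r[0,1])).round(2),"z",r[:,2].round(3),"F",np.round(s["ft_force"],2),"M",np.round(s["torque"],2),"w",round(s["grip_width"],4),"gf",round(s["grip_force"],2),"q",s["q"].round(2))
E
python3 st.py
```

```text
t 1.1 p [0.4486 0.3508 0.4044] ydir 105.14 z [-0.    -0.001 -1.   ] F [-0.19  0.6   0.01] M [ 0.04 -0.   -0.  ] w 0.0394 gf 0.0 q [-0.72  0.3  -0.03  1.79  0.01  1.05  1.09]
```

Emit:
apply_moves --twist '[[0, 0, 0.8], [0, 0, 1.6], [0, 0, 2.4], [0, 0, 3.2], [0, 0, 4], [0, 0, 4.8], [0, 0, 5.7], [0, 0, 5.7]]' --delta_pos '[[0.1, -2, 0], [0.3, -4, 0], [0.5, -6, 0], [0.7, -8, 0], [0.9, -10, 0], [1, -12, 0], [1, -13.7, 0], [1, -14.67, 0]]' --gripper '[-0.1, -0.1, -0.1, -0.1, -0.1, -0.1, -0.1, -0.1]'

```text
clock: 2.1
ee_pos: [0.4716, -0.0166, 0.4045]
tool_rot: [-0.0, -0.417, 0.909, -0.0]
ft_force: [-0.2, -0.2, -0.4]
grip_width: 0.0394
grip_force: 0.0
```

Emit:
apply_moves --twist '[[0, 0, 0], [0, 0, 0], [0, 0, 0], [0, 0, 0]]' --delta_pos '[[0, 0, -1], [0, 0, -2], [0, 0, -3], [0, 0, -3]]' --gripper '[-0.1, -0.1, -0.1, -0.1]'

```text
clock: 2.6
ee_pos: [0.4712, -0.014, 0.3282]
tool_rot: [-0.002, -0.418, 0.908, 0.001]
ft_force: [-0.3, -0.2, 0.3]
grip_width: 0.0392
grip_force: 0.0
```

```bash
python3 st.py
python3 - <<'E'
from h import *
f=grab("top","pics/t2.png");g=grab("scene","pics/s2.png")
a=cv2.resize(f["frame"][170:230,180:260],(400,300),interpolation=cv2.INTER_CUBIC)
b=cv2.resize(g["frame"][110:200,220:340],(400,300),interpolation=cv2.INTER_CUBIC)
cv2.imwrite("pics/c2.png",np.hstack([a,b])[:,:,::-1])
E
```

```text
t 2.6 p [ 0.4712 -0.014   0.3282] ydir 139.43 z [-0.005 -0.    -1.   ] F [-0.3  -0.21  0.32] M [ 0.01  0.1  -0.02] w 0.0392 gf 0.0 q [-0.16  0.23  0.12  2.09 -0.04  0.83  2.41]
```

View pics/c2.png

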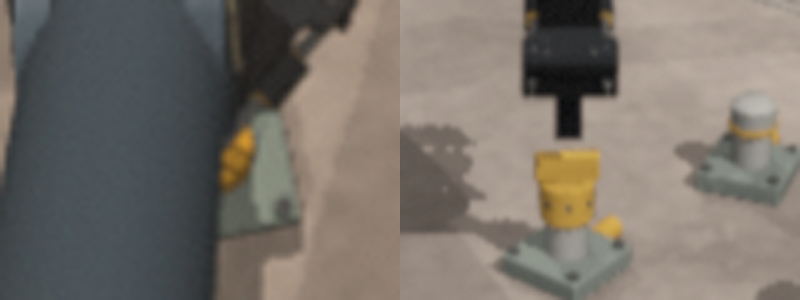

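The fingers hang above the bar, lined up along its length in the scene view (bar at about crop x 568, finger at 568). I'll descend.

Emit:
apply_moves --twist '[[0, 0, 0], [0, 0, 0], [0, 0, 0], [0, 0, 0], [0, 0, 0], [0, 0, 0]]' --delta_pos '[[0, 0, -0.5], [0, 0, -1], [0, 0, -1.5], [0, 0, -1.9], [0, 0, -1.9], [0, 0, -1.9]]' --gripper '[-0.1, -0.1, -0.1, -0.1, -0.1, -0.1]'

```text
clock: 3.45
ee_pos: [0.4723, -0.0141, 0.2824]
tool_rot: [0.0, -0.418, 0.908, -0.0]
ft_force: [1.0, -0.5, 0.7]
grip_width: 0.0392
grip_force: 0.0
```

```bash
python3 st.py
```

```text
t 3.45 p [ 0.4723 -0.0141  0.2824] ydir 139.43 z [ 0.  0. -1.] F [ 1.05 -0.45  0.69] M [0.1  0.05 0.06] w 0.0392 gf 0.0 q [-0.15  0.3   0.11  2.13 -0.05  0.71  2.43]
```

Emit:
apply_moves --twist '[[0, 0, 0], [0, 0, 0], [0, 0, 0], [0, 0, 0], [0, 0, 0], [0, 0, 0]]' --delta_pos '[[0, 0, 0], [0, 0, 0], [0, 0, 0], [0, 0, 0], [0, 0, 0], [0, 0, 0]]' --gripper '[-0.4, -0.6, -0.8, -0.8, -0.8, -0.8]' --newtons 4

```text
clock: 4.2
ee_pos: [0.4723, -0.0141, 0.2825]
tool_rot: [0.0, -0.418, 0.908, -0.0]
ft_force: [1.0, -0.7, 1.4]
grip_width: 0.012
grip_force: 4.0
```

```bash
python3 st.py
```

```text
t 4.2 p [ 0.4723 -0.0141  0.2825] ydir 139.43 z [ 0.001 -0.    -1.   ] F [ 0.97 -0.73  1.41] M [-0.13 -0.05  0.04] w 0.012 gf 4.0 q [-0.15  0.3   0.11  2.13 -0.05  0.71  2.42]
```

Width is 12.0 mm, so the bar is held and there is almost no side load. I'll start the clockwise turn (negative z).

Emit:
apply_moves --twist '[[0, 0, 0], [0, 0, -0.5], [0, 0, -1], [0, 0, -1.5], [0, 0, -2], [0, 0, -2.5], [0, 0, -2.5]]' --delta_pos '[[0, 0, 0], [0, 0, 0], [0, 0, 0], [0, 0, 0], [0, 0, 0], [0, 0, 0], [0, 0, 0]]' --gripper '[-0.8, -0.8, -0.8, -0.8, -0.8, -0.8, -0.8]' --newtons 8

```text
clock: 5.08
ee_pos: [0.4723, -0.0139, 0.2825]
tool_rot: [0.0, -0.296, 0.955, 0.0]
ft_force: [0.7, 0.3, 4.2]
grip_width: 0.0122
grip_force: 8.0
```

```bash
python3 st.py
```

```text
t 5.075 p [ 0.4723 -0.0139  0.2825] ydir 124.46 z [ 0.001  0.    -1.   ] F [0.67 0.33 4.17] M [ 0.04 -0.11 -0.04] w 0.0122 gf 8.0 q [-0.2   0.3   0.17  2.13 -0.08  0.71  2.19]
```

Emit:
apply_moves --twist '[[0, 0, -0.5], [0, 0, -1], [0, 0, -1.5], [0, 0, -2], [0, 0, -2.5], [0, 0, -2.5]]' --delta_pos '[[0, 0, 0.0], [0, 0, 0.0], [0, 0, 0], [0, 0, 0], [0, 0, 0], [0, 0, 0]]' --gripper '[-0.8, -0.8, -0.8, -0.8, -0.8, -0.8]'

```text
clock: 5.82
ee_pos: [0.4725, -0.014, 0.2826]
tool_rot: [0.001, -0.169, 0.986, -0.0]
ft_force: [1.9, -0.1, 2.6]
grip_width: 0.0122
grip_force: 8.0
```

```bash
python3 st.py
```

```text
t 5.825 p [ 0.4725 -0.014   0.2826] ydir 109.52 z [ 0.002  0.    -1.   ] F [ 1.85 -0.09  2.55] M [-0.05 -0.36  0.08] w 0.0122 gf 8.0 q [-0.25  0.3   0.23  2.13 -0.1   0.71  1.96]
```

Emit:
apply_moves --twist '[[0, 0, -0.5], [0, 0, -1], [0, 0, -1.5], [0, 0, -2], [0, 0, -2.5], [0, 0, -2.5]]' --delta_pos '[[0, 0, 0.0], [0, 0, 0.0], [0, 0, 0], [0, 0, 0], [0, 0, 0], [0, 0, 0]]' --gripper '[-0.8, -0.8, -0.8, -0.8, -0.8, -0.8]'

```text
clock: 6.58
ee_pos: [0.4728, -0.0142, 0.2834]
tool_rot: [0.001, -0.039, 0.999, 0.0]
ft_force: [1.0, -0.9, 9.5]
grip_width: 0.012
grip_force: 8.0
```

```bash
python3 st.py
```

```text
t 6.575 p [ 0.4728 -0.0142  0.2834] ydir 94.51 z [ 0.002  0.    -1.   ] F [ 0.97 -0.9   9.47] M [-0.27 -0.    0.11] w 0.012 gf 7.99 q [-0.3   0.3   0.29  2.14 -0.13  0.71  1.72]
```

The thread has engaged: Fz is up and the tool has risen 0.8 mm. From here I follow the climb at 1.05 mm per 15°.

Emit:
apply_moves --twist '[[0, 0, 0], [0, 0, -0.5], [0, 0, -1], [0, 0, -1.5], [0, 0, -2], [0, 0, -2.5], [0, 0, -2.5]]' --delta_pos '[[0, 0, 0.02], [0, 0, 0.03], [0, 0, 0.04], [0, 0, 0.05], [0, 0, 0.06], [0, 0, 0.07], [0, 0, 0.07]]' --gripper '[-0.8, -0.8, -0.8, -0.8, -0.8, -0.8, -0.8]'

```text
clock: 7.45
ee_pos: [0.4726, -0.0143, 0.2846]
tool_rot: [0.001, 0.091, 0.996, -0.0]
ft_force: [1.4, -0.0, 5.7]
grip_width: 0.0117
grip_force: 8.0
```

```bash
python3 st.py
```

```text
t 7.45 p [ 0.4726 -0.0143  0.2846] ydir 79.53 z [ 0.002 -0.    -1.   ] F [ 1.43 -0.    5.69] M [-0.38 -0.33  0.07] w 0.0117 gf 8.0 q [-0.35  0.31  0.35  2.14 -0.15  0.72  1.49]
```

Emit:
apply_moves --twist '[[0, 0, -0.5], [0, 0, -1], [0, 0, -1.5], [0, 0, -2], [0, 0, -2.5], [0, 0, -3], [0, 0, -3.5], [0, 0, -3.5]]' --delta_pos '[[0, 0, 0.01], [0, 0, 0.02], [0, 0, 0.03], [0, 0, 0.04], [0, 0, 0.05], [0, 0, 0.06], [0, 0, 0.07], [0, 0, 0.07]]' --gripper '[-0.8, -0.8, -0.8, -0.8, -0.8, -0.8, -0.8, -0.8]'

```text
clock: 8.45
ee_pos: [0.4723, -0.0143, 0.286]
tool_rot: [0.0, 0.271, 0.963, -0.0]
ft_force: [1.2, -2.7, 5.6]
grip_width: 0.0123
grip_force: 8.0
```

```bash
python3 st.py
```

```text
t 8.45 p [ 0.4723 -0.0143  0.286 ] ydir 58.54 z [ 0.001 -0.    -1.   ] F [ 1.2  -2.7   5.58] M [-0.46 -0.27  0.07] w 0.0123 gf 8.01 q [-0.42  0.31  0.43  2.14 -0.19  0.73  1.16]
```

Emit:
apply_moves --twist '[[0, 0, -0.5], [0, 0, -1], [0, 0, -1.5], [0, 0, -2], [0, 0, -2.5], [0, 0, -3], [0, 0, -3.5], [0, 0, -3.5]]' --delta_pos '[[0, 0, 0.01], [0, 0, 0.02], [0, 0, 0.03], [0, 0, 0.04], [0, 0, 0.05], [0, 0, 0.06], [0, 0, 0.07], [0, 0, 0.07]]' --gripper '[-0.8, -0.8, -0.8, -0.8, -0.8, -0.8, -0.8, -0.8]'

```text
clock: 9.45
ee_pos: [0.472, -0.0141, 0.2875]
tool_rot: [-0.0, 0.442, 0.897, -0.0]
ft_force: [0.6, -1.1, 3.6]
grip_width: 0.0121
grip_force: 8.0
```

```bash
python3 st.py
```

```text
t 9.45 p [ 0.472  -0.0141  0.2875] ydir 37.54 z [-0. -0. -1.] F [ 0.63 -1.09  3.65] M [-0.43 -0.19  0.05] w 0.0121 gf 8.0 q [-0.49  0.32  0.52  2.14 -0.23  0.73  0.84]
```

Emit:
apply_moves --twist '[[0, 0, -0.5], [0, 0, -1], [0, 0, -1.5], [0, 0, -2], [0, 0, -2.5], [0, 0, -3], [0, 0, -3.5], [0, 0, -3.5]]' --delta_pos '[[0, 0, 0.01], [0, 0, 0.02], [0, 0, 0.025], [0, 0, 0.03], [0, 0, 0.04], [0, 0, 0.05], [0, 0, 0.06], [0, 0, 0.06]]' --gripper '[-0.8, -0.8, -0.8, -0.8, -0.8, -0.8, -0.8, -0.8]'

```text
clock: 10.45
ee_pos: [0.4718, -0.014, 0.2888]
tool_rot: [-0.0, 0.598, 0.801, -0.0]
ft_force: [1.4, -1.9, 1.7]
grip_width: 0.0118
grip_force: 8.0
```

```bash
python3 st.py
```

```text
t 10.45 p [ 0.4718 -0.014   0.2888] ydir 16.55 z [-0.001  0.    -1.   ] F [ 1.4  -1.89  1.71] M [-0.31 -0.13 -0.03] w 0.0118 gf 8.0 q [-0.56  0.33  0.61  2.15 -0.27  0.74  0.52]
```

Emit:
apply_moves --twist '[[0, 0, -0.5], [0, 0, -1], [0, 0, -1.5], [0, 0, -2], [0, 0, -2.5], [0, 0, -3], [0, 0, -3.5], [0, 0, -3.5]]' --delta_pos '[[0, 0, 0.01], [0, 0, 0.02], [0, 0, 0.02], [0, 0, 0.03], [0, 0, 0.03], [0, 0, 0.04], [0, 0, 0.04], [0, 0, 0.04]]' --gripper '[-0.8, -0.8, -0.8, -0.8, -0.8, -0.8, -0.8, -0.8]'

```text
clock: 11.45
ee_pos: [0.4715, -0.0137, 0.2893]
tool_rot: [-0.001, 0.734, 0.679, -0.001]
ft_force: [1.0, 0.8, -2.2]
grip_width: 0.0118
grip_force: 8.0
```

```bash
python3 st.py
```

```text
t 11.45 p [ 0.4715 -0.0137  0.2893] ydir -4.44 z [-0.002  0.    -1.   ] F [ 1.02  0.75 -2.24] M [-0.17 -0.19  0.02] w 0.0118 gf 8.0 q [-0.63  0.34  0.7   2.15 -0.32  0.75  0.2 ]
```

Fz is now about the cap's weight, so it looks free. I'll turn slightly more for margin, then try a gentle lift.

Emit:
apply_moves --twist '[[0, 0, -0.5], [0, 0, -1], [0, 0, -1.5], [0, 0, -1.5], [0, 0, -1.5], [0, 0, -1.5], [0, 0, -1.5], [0, 0, -1.5]]' --delta_pos '[[0, 0, 0], [0, 0, 0], [0, 0, 0], [0, 0, 0.02], [0, 0, 0.04], [0, 0, 0.06], [0, 0, 0.06], [0, 0, 0.06]]' --gripper '[-0.8, -0.8, -0.8, -0.8, -0.8, -0.8, -0.8, -0.8]'

```text
clock: 12.45
ee_pos: [0.4719, -0.014, 0.2915]
tool_rot: [-0.0, 0.786, 0.619, -0.0]
ft_force: [-0.6, -0.8, -2.2]
grip_width: 0.0119
grip_force: 8.0
```

```bash
python3 st.py
```

```text
t 12.45 p [ 0.4719 -0.014   0.2915] ydir -13.55 z [-0.  0. -1.] F [-0.64 -0.77 -2.15] M [-0.09  0.03  0.02] w 0.0119 gf 8.0 q [-0.67  0.35  0.75  2.15 -0.34  0.76  0.06]
```

Free. I'll grip at 15 N and lift straight up.

Emit:
apply_moves --twist '[[0, 0, 0], [0, 0, 0], [0, 0, 0], [0, 0, 0], [0, 0, 0], [0, 0, 0], [0, 0, 0], [0, 0, 0]]' --delta_pos '[[0, 0, 0], [0, 0, 0.1], [0, 0, 0.25], [0, 0, 0.5], [0, 0, 0.9], [0, 0, 1.4], [0, 0, 2], [0, 0, 2.6]]' --gripper '[-0.8, -0.8, -0.8, -0.8, -0.8, -0.8, -0.8, -0.8]' --newtons 15

```text
clock: 13.45
ee_pos: [0.4721, -0.0141, 0.3578]
tool_rot: [0.0, 0.786, 0.619, 0.0]
ft_force: [0.0, -0.9, -2.8]
grip_width: 0.012
grip_force: 15.0
```

```bash
python3 st.py
python3 - <<'E'
from h import *
f=grab("top","pics/t3.png");g=grab("scene","pics/s3.png")
cv2.imwrite("pics/c3.png",cv2.resize(g["frame"][80:260,150:350],(660,594),interpolation=cv2.INTER_CUBIC)[:,:,::-1])
# tray fit: check orientation/centre with rim edges in both views
for u,v in [(206-0,206)]: pass
for q in [(160,233),(206,206),(245,232),(203,260)]: print(pix2z(g,*q,.024).round(3))
E
```

```text
t 13.45 p [ 0.4721 -0.0141  0.3578] ydir -13.57 z [ 0.001  0.    -1.   ] F [ 0.03 -0.85 -2.77] M [-0.14  0.07  0.02] w 0.012 gf 15.0 q [-0.75  0.24  0.82  2.09 -0.22  0.9  -0.05]
[ 0.466 -0.383  0.024]
[ 0.445 -0.224  0.024]
[ 0.605 -0.214  0.024]
[ 0.623 -0.358  0.024]
```

View pics/c3.png

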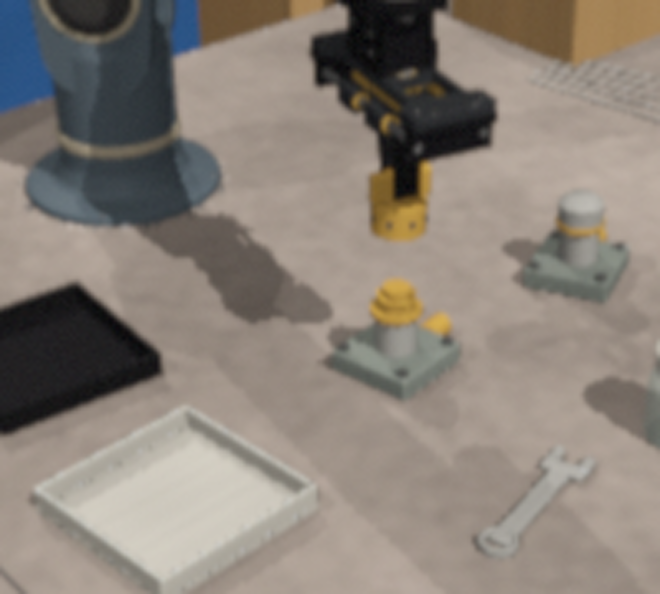

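The cap hangs upright in the fingers, clear of the post (threaded stub at crop (397,300)). The tray's corners are at crop (35,493), (185,408), (316,490) and (165,587).

Run:
```python
from h import *
from scipy.optimize import least_squares
g=np.load("pics/scene.png.npz");f=np.load("pics/top.png.npz")
a=np.array([pix2z(g,*q,.024)[:2] for q in [(160.6,229.4),(206,203.6),(245.8,228.5),(200,257.9)]])
b=np.array([pix2z(f,*q,.024)[:2] for q in [(285,164),(339,160),(343,210.5),(290.5,216.5)]])
print(a.round(3),a.mean(0),b.round(3),b.mean(0))
```

```text
[[ 0.454 -0.374]
 [ 0.435 -0.217]
 [ 0.595 -0.203]
 [ 0.612 -0.359]] [ 0.5238553  -0.28847565] [[ 0.586 -0.201]
 [ 0.598 -0.366]
 [ 0.443 -0.371]
 [ 0.426 -0.214]] [ 0.51320733 -0.28817488]
```

Emit:
apply_moves --twist '[[0, 0, 0], [0, 0, 0], [0, 0, 0], [0, 0, 0], [0, 0, 0], [0, 0, 0], [0, 0, 0], [0, 0, 0]]' --delta_pos '[[0.1, -0.7, 0], [0.3, -2, 0], [0.6, -3.6, 0], [0.8, -5.4, 0], [1.1, -7.2, 0], [1.4, -8.9, 0], [1.6, -10.2, 0], [1.7, -11, 0]]' --gripper '[-0.8, -0.8, -0.8, -0.8, -0.8, -0.8, -0.8, -0.8]'

```text
clock: 14.55
ee_pos: [0.5143, -0.2908, 0.3561]
tool_rot: [0.0, 0.786, 0.618, -0.001]
ft_force: [-0.1, -0.4, -2.3]
grip_width: 0.0117
grip_force: 15.0
```

Emit:
apply_moves --twist '[[0, 0, 0], [0, 0, 0], [0, 0, 0], [0, 0, 0], [0, 0, 0], [0, 0, 0], [0, 0, 0], [0, 0, 0]]' --delta_pos '[[0, 0, -0.3], [0, 0, -0.9], [0, 0, -1.6], [0, 0, -2.4], [0, 0, -3.2], [0, 0, -3.8], [0, 0, -4.2], [0, 0, -4.4]]' --gripper '[-0.8, -0.8, -0.8, -0.8, -0.8, -0.8, -0.8, -0.8]'

```text
clock: 15.55
ee_pos: [0.5145, -0.2892, 0.2459]
tool_rot: [-0.0, 0.786, 0.619, -0.0]
ft_force: [-0.6, 0.2, -2.3]
grip_width: 0.0121
grip_force: 15.0
```

```bash
python3 st.py
python3 - <<'E'
from h import *
g=grab("scene","pics/s4.png")
cv2.imwrite("pics/c4.png",cv2.resize(g["frame"][140:280,130:270],(590,590),interpolation=cv2.INTER_CUBIC)[:,:,::-1])
E
```

```text
t 15.55 p [ 0.5145 -0.2892  0.2459] ydir -13.58 z [-0.  0. -1.] F [-0.64  0.18 -2.3 ] M [-0.1   0.08 -0.04] w 0.0121 gf 15.0 q [-0.06  0.6   0.69  1.91 -0.52  0.81  0.68]
```

View pics/c4.png

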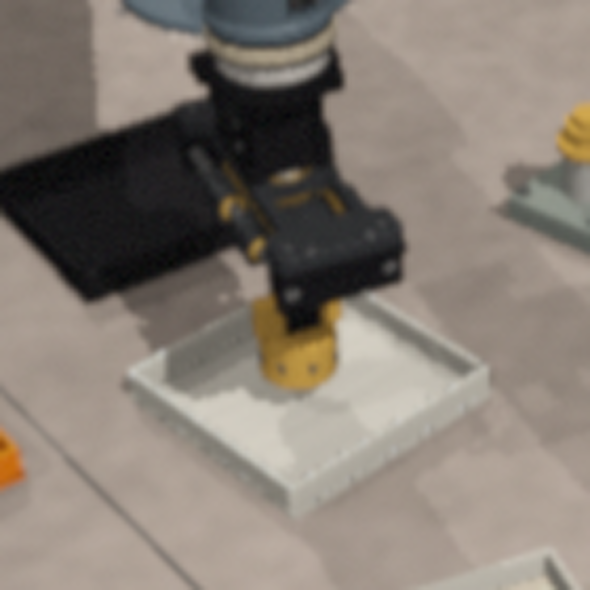

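The cap is above the tray's middle (crop (297,365)), upright, about 23 mm over the floor. I'll lower it slowly.

Emit:
apply_moves --twist '[[0, 0, 0], [0, 0, 0], [0, 0, 0], [0, 0, 0], [0, 0, 0], [0, 0, 0], [0, 0, 0], [0, 0, 0]]' --delta_pos '[[0, 0, -0.15], [0, 0, -0.3], [0, 0, -0.45], [0, 0, -0.6], [0, 0, -0.7], [0, 0, -0.8], [0, 0, -0.85], [0, 0, -0.85]]' --gripper '[-0.8, -0.8, -0.8, -0.8, -0.8, -0.8, -0.8, -0.8]'

```text
clock: 16.6
ee_pos: [0.5145, -0.289, 0.2252]
tool_rot: [-0.0, 0.786, 0.619, -0.0]
ft_force: [-1.3, 0.6, -1.9]
grip_width: 0.012
grip_force: 15.0
```

Emit:
apply_moves --twist '[[0, 0, 0], [0, 0, 0], [0, 0, 0], [0, 0, 0]]' --delta_pos '[[0, 0, -0.02], [0, 0, -0.04], [0, 0, -0.06], [0, 0, -0.06]]' --gripper '[-0.8, -0.8, -0.8, -0.8]'

```text
clock: 17.1
ee_pos: [0.5146, -0.289, 0.2238]
tool_rot: [0.0, 0.786, 0.619, 0.0]
ft_force: [0.2, -0.6, -2.2]
grip_width: 0.012
grip_force: 15.0
```

Emit:
apply_moves --twist '[[0, 0, 0], [0, 0, 0], [0, 0, 0], [0, 0, 0]]' --delta_pos '[[0, 0, -0.02], [0, 0, -0.04], [0, 0, -0.06], [0, 0, -0.06]]' --gripper '[-0.8, -0.8, -0.8, -0.8]'

```text
clock: 17.6
ee_pos: [0.5144, -0.2896, 0.223]
tool_rot: [0.0, 0.786, 0.618, 0.0]
ft_force: [-1.8, -0.0, 5.1]
grip_width: 0.0119
grip_force: 15.0
```

The cap is on the floor, with 5 N pressing upward. I'll ease the grip, open and withdraw.

Emit:
apply_moves --twist '[[0, 0, 0], [0, 0, 0], [0, 0, 0]]' --delta_pos '[[0, 0, 0], [0, 0, 0], [0, 0, 0]]' --gripper '[-0.8, -0.8, -0.8]' --newtons 3

```text
clock: 17.98
ee_pos: [0.5144, -0.2897, 0.2225]
tool_rot: [0.001, 0.786, 0.618, -0.0]
ft_force: [-0.9, -2.7, 4.0]
grip_width: 0.0116
grip_force: 3.0
```

Emit:
apply_moves --twist '[[0, 0, 0], [0, 0, 0], [0, 0, 0], [0, 0, 0]]' --delta_pos '[[0, 0, 0], [0, 0, 0], [0, 0, 0], [0, 0, 0]]' --gripper '[-0.6, -0.4, -0.2, -0.1]'

```text
clock: 18.48
ee_pos: [0.5147, -0.2888, 0.2221]
tool_rot: [-0.0, 0.786, 0.619, 0.0]
ft_force: [0.0, 0.2, -0.4]
grip_width: 0.0357
grip_force: 0.0
```

Emit:
apply_moves --twist '[[0, 0, 0], [0, 0, 0], [0, 0, 0], [0, 0, 0], [0, 0, 0], [0, 0, 0], [0, 0, 0], [0, 0, 0]]' --delta_pos '[[0, 0, 0.2], [0, 0, 0.6], [0, 0, 1.2], [0, 0, 2], [0, 0, 3], [0, 0, 4], [0, 0, 4], [0, 0, 4]]' --gripper '[-0.1, -0.1, -0.1, -0.1, -0.1, -0.1, -0.1, -0.1]'

```text
clock: 19.48
ee_pos: [0.5144, -0.2887, 0.3223]
tool_rot: [-0.0, 0.786, 0.619, 0.0]
ft_force: [0.2, 0.7, 0.1]
grip_width: 0.0395
grip_force: 0.0
```

```bash
python3 st.py
python3 - <<'E'
from h import *
g=grab("scene","pics/s5.png")
cv2.imwrite("pics/c5.png",cv2.resize(g["frame"][140:280,130:270],(590,590),interpolation=cv2.INTER_CUBIC)[:,:,::-1])
E
```

```text
t 19.475 p [ 0.5144 -0.2887  0.3223] ydir -13.56 z [ 0.     0.001 -1.   ] F [0.18 0.68 0.14] M [-0.08  0.03  0.02] w 0.0395 gf 0.0 q [-0.12  0.51  0.77  1.86 -0.43  0.95  0.61]
```

View pics/c5.png

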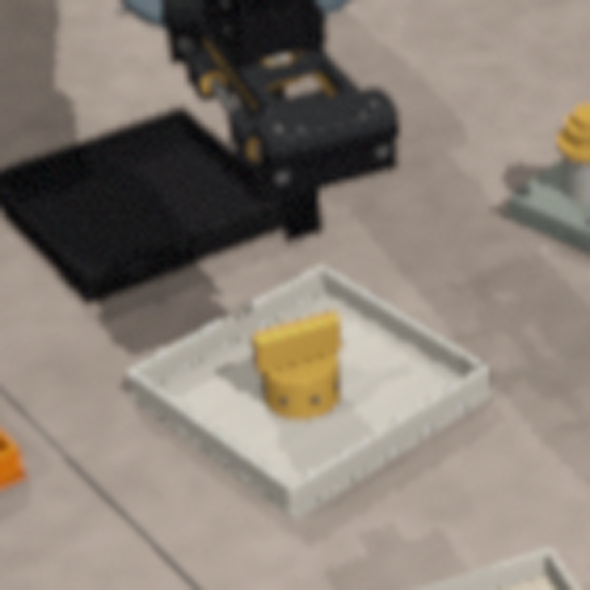

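The cap stands upright at the tray's middle (crop (303,395)) and the gripper is clear of it. I'm handing the job in.

```bash
python3 -c "
from station import arm
print(arm.finish_job())"
```

```text
the job is handed in; nothing more can be done
None
```

I unscrewed the fuel cap clockwise, lifted it clear and set it upright in the middle of the aluminium tray, then let go and handed the job in at about 19.5 s; the hand-in returned no verdict.

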